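Check a trolley brake lever

TASK

Check the brake on the trolley's push handle: with the backs of your fingers, press the long lever in from its outer side until it comes to its stop short of the bar, keep it there for a second, and let it spring all the way out again. Then press it in to the stop once more and finish while still holding it there, firmly but without forcing it. Only push it: do not reach behind it, hook it or grip it, and leave the short lever and everything else on the counter where they are.

Things in the scene. Friction and masses are not known exactly. Their poses are not given: they have to be found in the camera images.
- handle: trolley push handle, fixed to the counter: round steel bar 28 mm thick and 500 mm long, its axis 110 mm above the counter, on two posts with foot plates. Origin on the counter under the middle of the bar; its y runs along the bar (to the left seen from the robot), its x is level and square to the bar, pointing away from the robot; z up. The levers sit on the robot's side (-x) of the bar; it may be turned up to about 0.3 rad
- brake: the fixed black clamp of the brake lever on the bar; origin on the bar's axis, axes parallel to the handle's. Either lever's clamp can be the left or the right one
- brake_pivot (a point): pivot (upright axis) of the brake lever, 45 mm from the bar's axis on the robot's side, 110 mm above the counter
- brake_end (a point): centre of the rounded end (20 mm across) of the brake lever, 130 mm from the pivot; moves with the lever. The brake lever is the LONG one: a straight aluminium blade 10 mm thick and 22 mm high (99 to 121 mm above the counter), running from its pivot to the right (handle -y), leaning 0.25 rad outward from the bar when let out
- brake_lever (a joint): angle of the brake lever: 0 fully out, grows as it is pressed towards the bar (its end moves to handle +x), solid stop at 0.28 rad, with some 20 mm of air still left to the bar. It springs back by itself; pressed 110 mm from the pivot it takes about 3 N at first, about 6 N at the stop, then it goes no further
- lock: the fixed black clamp of the other, short lever; origin on the bar's axis
- lock_end (a point): rounded end of the SHORT lever (55 mm from its pivot, same make as the brake lever), not to be moved. It stays where it is left
- wrench: bystander: a steel wrench 160 mm long lying flat under and in front of the bar; its point lies on the counter within its outline
- mug: bystander: white mug with a handle, 80 mm across, 90 mm high, standing behind the bar; origin at centre of underside
- jug: bystander: steel milk jug with a handle, 84 mm across, 100 mm high, standing behind the bar; origin at centre of underside
- saucer: bystander: white saucer 130 mm across, 20 mm high; origin at centre of underside
- jar: bystander: amber glass jar 68 mm across, 110 mm high, near the bar's left end; origin at centre of underside
- paper_cup: bystander: light brown cup 80 mm across, 100 mm high, near the bar's right end; origin at centre of underside
- tamper: bystander: steel coffee tamper 56 mm across, 85 mm high, standing behind the bar; origin at centre of underside
- brake_mid (a point): point on the brake lever's mid-line 105 mm from the pivot, a good place to press; its x is square to the blade, towards the bar (the outer face lies at x = -5 mm), its y runs along the blade to the pivot; moves with the lever

How it is judged:
By the outcome, as a careful person would: the job done as asked, in the order asked, and still so for the second after the job is handed in, while the arm keeps its last pose, push and grip.
It also fails if it takes over 48 s, if anything falls off the work surface, if the arm or the gripper's body presses on something with over 40 N, if the wrist force passes 120 N, or if a joint passes its speed limit or range.

ROBOT

A 6-joint arm with a two-finger parallel gripper is mounted at the origin on the work surface. World frame = base frame: x ahead of the robot, y to its left, z up, the work surface at z = 0. Lengths are in mm, angles in rad, forces in N, time in s.
With the tool pointing down it reaches from about 350 to 975 mm from the base axis. Payload 4.9 kg.
Tool frame: the origin (TCP) lies midway between the tips of the shut fingers; the grasp point (between the pads) lies 19 mm behind it (grasp_offset is the distance from the TCP to the grasp point, in mm); x points along the fingers, z is the direction in which the jaws open and shut, and the axes are right-handed (so a half turn about x gives the same grasp; the last joint's range is limited). The gripper opens to 85 mm and grips with 20 to 120 N. Pads are 22 mm wide; open, the fingers measure 114 mm over their backs; the gripper's body (76 mm by 85 mm) begins 54 mm behind the grasp point. The pads swing forward as they close: fully open they stand 13 mm farther back than shut.
Start: joints at [-1.428, 0.053, 1.613, -0, 1.476, -0.119], TCP at [161.758, -603.685, 231.304] pointing down, gripper open.
Joint ranges: [-3.01, 3.01], [-1.01, 2.22], [0.06, 2.58], [-1.02, 4.17], [0.09, 2.62], [-3.14, 3.14]. Speed limits (rad/s): [2.57, 2.57, 3.14, 3.14, 3.14, 3.14].

INTERFACE

Orientations are given as a unit quaternion [w, x, y, z].
In Python, from workcell import get_obs, read_camera, calibration, close_job, grasp_offset gives the robot as it stands. The module is installed in compiled form; this text tells all that it offers.
- The arm moves only by the shell command python3 -m handwheel 'ROWS' [FORCE]. ROWS is JSON, a list of rows, each a list of 7 numbers: the closure, from 0 (fully open) to 1 (shut), then the shift along the tool's x, y, z in m, then the turn, a rotation vector about the tool's x, y, z in degrees. A call has 1 to 5 rows; each row shifts and turns the pose as measured when the row begins, along the tool's axes as they then stand; what a row does not reach is not made up. A row lasts 1/12 s, in which the tool goes at most 41.7 mm and 7.16 degrees, less where a joint would pass 70% of its speed; a pose out of reach is approached as far as the arm can. A call with a gripper value outside its range is refused whole. The fingers move at their own pace and stop on an object; FORCE is the grip in N (left out, the last holds). Time passes only in rows, so rows that do not move let the fingers close. It gives the time, the measured TCP pose, the force and the opening at its end, in the units of the state.
- get_obs(): the state, without advancing time (a new reading comes with each control period).
- read_camera(name): name is "scene" or "side" or "wrist"; returns (picture, depth): 420x560x3 uint8, blue, green, red; 420x560 float32, mm along the optical axis (not along the pixel's ray), 0 where there is no reading.
- calibration(name): a dict with "intrinsics" (3x3 intrinsics, pixels), "extrinsics" (4x4, takes a point from world to camera coordinates). Camera axes: x right, y down, z forward; pixel columns grow to the right and rows downward; lengths in mm; the calibration is good to about 2 mm. The wrist camera is an equidistant fisheye: a pixel r from the principal point sees the ray r / f radians off the axis. A picture is of the moment at which its call begins: read the wrist's pose just before it. calibration takes no time and is no camera call; for the wrist camera it gives the pose at the moment of the call.
- close_job(): hands the job in, once; it reports no verdict.
The state is a dict: "clock": time; "joint_pos": joint angles; "joint_vel": joint speeds; "joint_efforts": joint torques, N m; "tool_pos": TCP position; "orientation": TCP orientation; "ft_force": force on the tool from outside, world axes, zero at the start; "moment": the same for the moment, N m; "grip_width": finger opening in mm.
Only numpy, scipy, OpenCV 4.12 (cv2) and the standard library are available. Lean on these libraries where they do the work, as an engineer would, in place of code of your own. Each camera call takes 0.05 s, during which the arm holds its last target.

## Working session

There is one attempt and no reset: what is moved stays moved. The work goes in short steps, Python scripts to look and compute and a shell command to move; the robot and the scene stay as the last step left them, time stands still between calls to the robot, and variables do not carry over. Pictures are saved under pics/ and viewed, and the job is handed in when it is done.

```bash
mkdir -p pics
python3 - <<'E'
from workcell import *
import cv2
for n in ("scene","side"):
    p,d=read_camera(n); cv2.imwrite(f"pics/{n}0.png",p)
    import numpy as np; np.save(f"{n}_d.npy",d)
    c=calibration(n); print(n,np.round(c["intrinsics"],1).tolist(),np.round(c["extrinsics"],3).tolist())
print(get_obs(),grasp_offset)
E
```

```text
scene [[461.9, 0.0, 275.9], [0.0, 461.9, 197.6], [0.0, 0.0, 1.0]] [[0.246, 0.969, 0.023, -181.721], [0.547, -0.119, -0.829, -240.945], [-0.8, 0.217, -0.559, 1695.271], [0.0, 0.0, 0.0, 1.0]]
side [[504.0, 0.0, 274.0], [0.0, 504.0, 209.3], [0.0, 0.0, 1.0]] [[-0.739, -0.673, -0.016, 455.038], [-0.522, 0.588, -0.618, 338.53], [0.425, -0.448, -0.786, 1111.775], [0.0, 0.0, 0.0, 1.0]]
{'clock': 0.1, 'joint_pos': array([-1.42797285e+00,  5.33170395e-02,  1.61416069e+00, -4.00072006e-06,
        1.47602373e+00, -1.18990081e-01]), 'joint_vel': array([ 0.00124883, -0.0011092 , -0.00272906, -0.00116091,  0.00010903,
       -0.00121164]), 'joint_efforts': array([ 3.05070471e-04, -3.94904387e+01, -3.71362996e+01, -2.30748556e-04,
        3.92031128e-03, -8.14605727e-06]), 'tool_pos': array([ 161.69376198, -603.12966477,  230.167337  ]), 'orientation': array([ 0.56050457,  0.43092553,  0.56147224, -0.42998458]), 'ft_force': array([-0.45142885,  0.6188376 , -0.09457603]), 'moment': array([ 0.04354083, -0.00321874, -0.03320732]), 'grip_width': 85.6048203894158} 18.700000000000003
```

View pics/scene0.png

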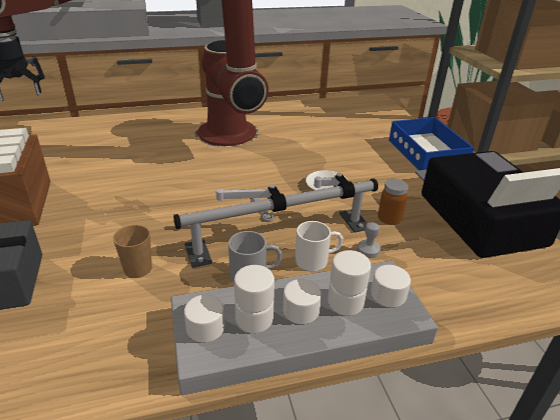

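View pics/side0.png

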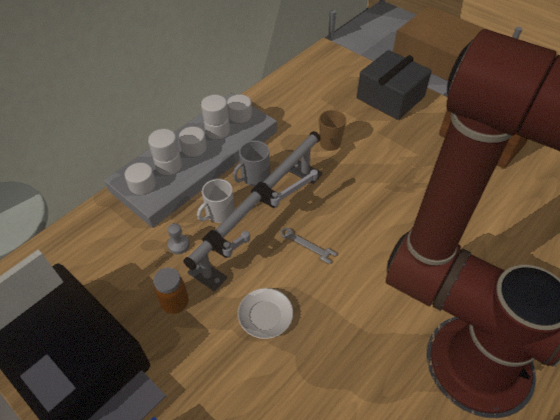

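The scene view, taken from the far side, shows the brake clamp near (278,200), the long lever running to (220,195) and the lock at (347,187). The side view shows the long lever from (272,197) to (317,176). I'll enlarge both.

Run:
```python
import cv2
p=cv2.imread("pics/scene0.png"); cv2.imwrite("pics/sc_c.png",cv2.resize(p[160:270,165:385],None,fx=3.6,fy=3.6,interpolation=cv2.INTER_CUBIC))
p=cv2.imread("pics/side0.png"); cv2.imwrite("pics/si_c.png",cv2.resize(p[120:290,180:340],None,fx=3.5,fy=3.5,interpolation=cv2.INTER_CUBIC))
```

```text
(no output)
```

View pics/sc_c.png

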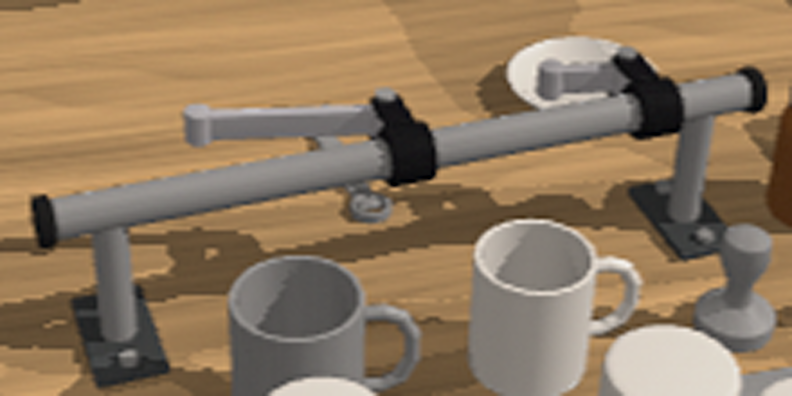

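View pics/si_c.png

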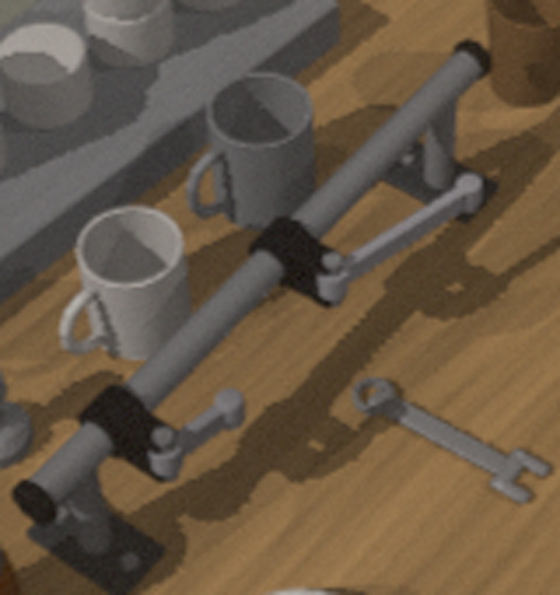

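```bash
cat > h.py <<'E'
import numpy as np, cv2
from workcell import *
def P(n):
    c=calibration(n); return np.array(c["intrinsics"])@np.array(c["extrinsics"])[:3]
def onz(n,uv,z):
    M=P(n); A=np.c_[M[:,0],M[:,1],-np.array([uv[0],uv[1],1])]
    s=np.linalg.solve(A,-(M[:,2]*z+M[:,3])); return s[:2]
def tri(a,b):
    X=cv2.triangulatePoints(P("scene"),P("side"),np.float64(a).reshape(2,1),np.float64(b).reshape(2,1)); return (X[:3]/X[3]).ravel()
E
python3 - <<'E'
from h import *
pts={"end":((220,190.5),(314,172.6),121),"piv":((272,187),(274.9,194.9),125),"barR":((177,221.1),(314.9,134.9),110),"barL":((375.3,185),(190.3,262.3),110),
"lockend":((165+550/3.6,160+66/3.6),(180+230/3.5,120+400/3.5),121)}
for k,(a,b,z) in pts.items(): print(k,tri(a,b).round(1),onz("scene",a,z).round(1),onz("side",b,z).round(1))
E
```

```text
end [ 568.5 -104.2  121.3] [ 569.  -103.5] [ 568.6 -105.3]
piv [590.1  23.1 128.1] [586.8  25.4] [591.5  20. ]
barR [ 660.9 -218.8  113.7] [ 658.5 -216.6] [ 663.1 -224.7]
barL [611.5 292.5 111.4] [612.  297.9] [610.1 288.4]
lockend [564.5 153.4 120.9] [565.4 154.1] [564.1 152.6]
```

```bash
cat >> h.py <<'E'
from scipy.spatial.transform import Rotation as Ro
def rot(o): return Ro.from_quat(np.r_[o[1:],o[0]])
YAW=0.0965
hx=np.array([np.cos(YAW),np.sin(YAW),0])
def goal(s=1):
    x=np.array([0,0,-1.]); z=s*hx; return Ro.from_matrix(np.c_[x,np.cross(z,x),z])
def plan(t,s,n=5,step=40,ang=7):
    o=get_obs(); p=o["tool_pos"].copy(); r=rot(o["orientation"]); G=goal(s)
    print("clk",o["clock"],"p",p.round(1),"F",o["ft_force"].round(2),"w",round(o["grip_width"],1))
    for i in range(n):
        d=np.array(t)-p; L=np.linalg.norm(d); d=d*min(1,step/max(L,1e-9)); dr=(r.inv()*G).as_rotvec(degrees=True); a=np.linalg.norm(dr); dr*=min(1,ang/max(a,1e-9))
        print((r.inv().apply(d)/1000).round(4).tolist(),dr.round(2).tolist(),"left",round(L),round(a,1))
        p=p+d; r=r*Ro.from_rotvec(dr,degrees=True)
E
python3 - <<'E'
from h import *
print(rot(get_obs()["orientation"]).as_matrix().round(3))
for s in (1,-1): plan([490,-84,230],s)
E
```

```text
[[-0.     0.966  0.259]
 [ 0.002  0.259 -0.966]
 [-1.     0.    -0.002]]
clk 0.1 p [ 161.7 -603.1  230.2] F [-0.45  0.62 -0.09] w 85.6
[0.0001, 0.0294, -0.0271] [-7.0, -0.01, -0.01] left 614 80.5
[0.0001, 0.0325, -0.0233] [-7.0, -0.01, -0.01] left 574 73.5
[0.0001, 0.0351, -0.0192] [-7.0, -0.01, -0.01] left 534 66.5
[0.0, 0.0372, -0.0148] [-7.0, -0.01, -0.01] left 494 59.5
[0.0, 0.0387, -0.0101] [-7.0, -0.01, -0.01] left 454 52.5
clk 0.1 p [ 161.7 -603.1  230.2] F [-0.45  0.62 -0.09] w 85.6
[0.0001, 0.0294, -0.0271] [7.0, -0.01, 0.01] left 614 99.5
[0.0001, 0.0259, -0.0305] [7.0, -0.01, 0.01] left 574 92.5
[0.0001, 0.022, -0.0334] [7.0, -0.01, 0.01] left 534 85.5
[0.0001, 0.0177, -0.0359] [7.0, -0.01, 0.01] left 494 78.5
[0.0001, 0.0132, -0.0377] [7.0, -0.01, 0.01] left 454 71.5
```

```bash
python3 -m handwheel '[[1,0,0.0294,-0.027,-7,0,0],[1,0,0.0325,-0.023,-7,0,0],[1,0,0.035,-0.019,-7,0,0],[1,0,0.037,-0.015,-7,0,0],[1,0,0.0387,-0.010,-7,0,0]]' 20; python3 -c "
from h import *
plan([490,-84,230],1)"
```

```text
clock: 0.52
tool_pos: [266.0, -432.2, 225.5]
orientation: [0.664, 0.24, 0.668, -0.236]
ft_force: [1.0, 0.3, -0.3]
grip_width: 25.6
clk 0.5167 p [ 266.  -432.2  225.5] F [ 0.96  0.3  -0.34] w 25.6
[-0.0003, 0.0397, -0.0046] [-7.0, -0.05, -0.05] left 414 44.9
[-0.0003, 0.04, 0.0003] [-7.0, -0.05, -0.05] left 374 37.9
[-0.0003, 0.0397, 0.0051] [-7.0, -0.05, -0.05] left 334 30.9
[-0.0004, 0.0387, 0.0099] [-7.0, -0.05, -0.05] left 294 23.9
[-0.0004, 0.0372, 0.0146] [-7.0, -0.05, -0.05] left 254 16.9
```

```bash
python3 -m handwheel '[[1,0,0.0397,-0.0046,-7,0,0],[1,0,0.04,0,-7,0,0],[1,0,0.0397,0.005,-7,0,0],[1,0,0.0387,0.010,-7,0,0],[1,0,0.037,0.0146,-7,0,0]]'; python3 -c "
from h import *
plan([490,-84,230],1)"
```

```text
clock: 0.93
tool_pos: [374.3, -254.1, 223.7]
orientation: [0.705, 0.025, 0.708, -0.019]
ft_force: [0.2, -2.0, -0.2]
grip_width: 0.4
clk 0.9333 p [ 374.3 -254.1  223.7] F [ 0.22 -1.97 -0.25] w 0.4
[-0.001, 0.0344, 0.0204] [-6.98, -0.17, -0.43] left 206 9.1
[-0.0012, 0.0317, 0.0244] [-2.09, -0.05, -0.13] left 166 2.1
[-0.0012, 0.0307, 0.0256] [0.0, 0.0, 0.0] left 126 0.0
[-0.0012, 0.0307, 0.0256] [0.0, 0.0, 0.0] left 86 0.0
[-0.0012, 0.0307, 0.0256] [0.0, 0.0, 0.0] left 46 0.0
```

```bash
python3 -m handwheel '[[1,-0.001,0.0344,0.0204,-7,0,-0.4],[1,-0.001,0.0317,0.0244,-2,0,-0.1],[1,-0.001,0.0307,0.0256,0,0,0],[1,-0.001,0.0307,0.0256,0,0,0],[1,-0.001,0.030,0.025,0,0,0]]'; python3 -c "
from h import *
plan([500,-84,92],1,step=35)"
```

```text
clock: 1.35
tool_pos: [486.8, -79.2, 227.2]
orientation: [0.705, -0.037, 0.708, 0.037]
ft_force: [0.4, -0.6, 0.0]
grip_width: -0.0
clk 1.35 p [486.8 -79.2 227.2] F [ 0.44 -0.6   0.03] w -0.0
[0.0348, -0.0016, 0.0034] [0.47, -0.23, -0.06] left 136 0.5
[0.0348, -0.0016, 0.0033] [0.0, -0.0, 0.0] left 101 0.0
[0.0348, -0.0016, 0.0033] [0.0, -0.0, 0.0] left 66 0.0
[0.0308, -0.0014, 0.0029] [0.0, -0.0, 0.0] left 31 0.0
[0.0, 0.0, 0.0] [0.0, -0.0, 0.0] left 0 0.0
```

```bash
python3 -m handwheel '[[1,0.035,-0.0015,0.0034,0.5,-0.2,0],[1,0.035,-0.0015,0.003,0,0,0],[1,0.035,-0.0015,0.003,0,0,0],[1,0.028,-0.0015,0.003,0,0,0],[1,0,0,0,0,0,0]]'; python3 -c "
from h import *
plan([535,-81,92],1,step=10)
for n in ('scene','side','wrist'):
    p,d=read_camera(n); cv2.imwrite(f'pics/{n}1.png',p)
p=cv2.imread('pics/side1.png');cv2.imwrite('pics/si1c.png',cv2.resize(p[120:290,180:400],None,fx=3.5,fy=3.5))
p=cv2.imread('pics/scene1.png');cv2.imwrite('pics/sc1c.png',cv2.resize(p[120:270,165:385],None,fx=3.5,fy=3.5))"
```

```text
clock: 1.77
tool_pos: [506.1, -74.1, 92.7]
orientation: [0.709, -0.039, 0.703, 0.04]
ft_force: [-1.3, 0.8, -1.5]
grip_width: 0.3
clk 1.7667 p [506.1 -74.1  92.7] F [-1.31  0.79 -1.5 ] w 0.3
[0.0003, -0.0034, 0.0094] [0.9, 0.47, -0.03] left 30 1.0
[0.0002, -0.0033, 0.0095] [-0.0, 0.0, -0.0] left 20 0.0
[0.0002, -0.0032, 0.0092] [-0.0, 0.0, -0.0] left 10 0.0
[0.0, 0.0, 0.0] [-0.0, 0.0, -0.0] left 0 0.0
[0.0, 0.0, 0.0] [-0.0, 0.0, -0.0] left 0 0.0
```

View pics/si1c.png

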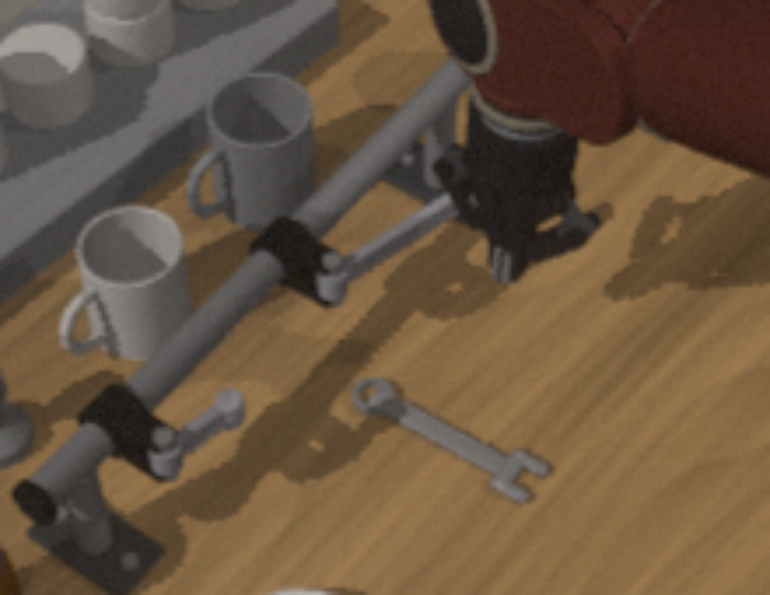

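View pics/sc1c.png

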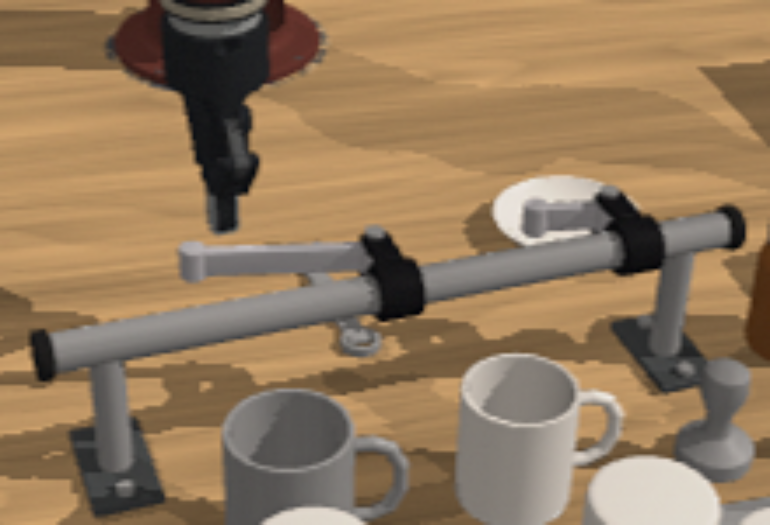

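View pics/wrist1.png

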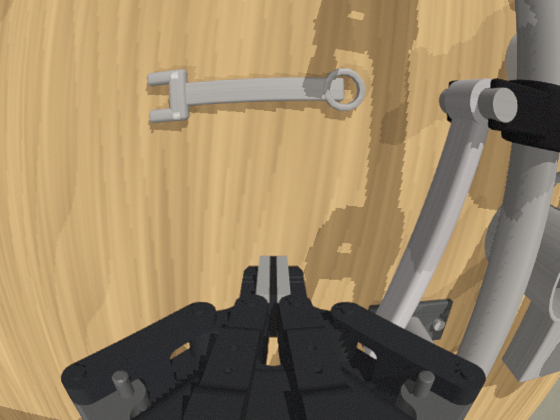

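Side view: the shut fingers are at about crop (505,275), and their linkage knuckles flare out above that, at (455,170) and (595,222). I'll measure how low the flare reaches before passing it over the lever and bar.

Run:
```python
from h import *
o=get_obs(); p0=o["tool_pos"]; R=rot(o["orientation"])
Q=[]
for n in ("scene","side"):
    p,d=read_camera(n); c=calibration(n); K=np.array(c["intrinsics"]);E=np.array(c["extrinsics"])
    v,u=np.nonzero(d>0); z=d[v,u]; X=np.c_[(u-K[0,2])/K[0,0]*z,(v-K[1,2])/K[1,1]*z,z]
    W=(X-E[:3,3])@E[:3,:3]; dark=(p[v,u].max(1)<75)
    Q.append(W[dark])
W=np.vstack(Q); T=R.inv().apply(W-p0)
m=(abs(T[:,2])<90)&(abs(T[:,1])<50)&(W[:,2]>85); T=T[m]
for a in range(-130,10,8):
    s=T[(T[:,0]>=a)&(T[:,0]<a+8)]
    if len(s)>0: print(a,len(s),"z",np.percentile(s[:,2],[1,99]).round(0),"y",np.percentile(s[:,1],[1,99]).round(0))
```

```text
-130 45 z [-37.  41.] y [-32.  34.]
-122 54 z [-39.  44.] y [-11.  13.]
-114 127 z [-42.  43.] y [-19.  22.]
-106 130 z [-51.  52.] y [-19.  21.]
-98 191 z [-60.  64.] y [-19.  20.]
-90 142 z [-59.  63.] y [-16.  19.]
-82 115 z [-51.  57.] y [-16.  21.]
-74 106 z [-43.  52.] y [-17.  18.]
-66 69 z [-40.  46.] y [-12.  17.]
-58 113 z [-31.  37.] y [-12.  16.]
-50 47 z [-29.  34.] y [-12.  16.]
-42 19 z [-12.  17.] y [-7. 13.]
-34 29 z [-12.  17.] y [-7. 11.]
-26 30 z [-12.  17.] y [-9. 11.]
-18 44 z [-12.  75.] y [-32.  48.]
-10 27 z [-9. 75.] y [-3. 47.]
```

Flare starts about 45 mm above the tips. With the TCP at z≈93 it stays at 140 mm or higher, clear of the lever (121) and bar (124). Approaching.

```bash
python3 -m handwheel '[[1,0,-0.0034,0.0094,0.9,0.5,0],[1,0,-0.0033,0.0095,0,0,0],[1,0,0,0.009,0,0,0],[1,0,0,0,0,0,0]]'; python3 -c "
from h import *
plan([545,-81,93],1,step=5)"
```

```text
clock: 2.35
tool_pos: [546.0, -82.4, 111.8]
orientation: [0.716, -0.037, 0.696, 0.03]
ft_force: [0.8, 0.1, 0.2]
grip_width: -0.0
clk 2.35 p [546.  -82.4 111.8] F [0.83 0.13 0.18] w -0.0
[0.005, 0.0004, -0.0004] [-0.14, 1.58, 0.63] left 19 1.7
[0.005, 0.0004, -0.0002] [0.0, -0.0, 0.0] left 14 0.0
[0.005, 0.0004, -0.0002] [0.0, 0.0, -0.0] left 9 0.0
[0.0038, 0.0003, -0.0002] [0.0, 0.0, -0.0] left 4 0.0
[0.0, 0.0, 0.0] [0.0, 0.0, -0.0] left 0 0.0
```

The arm overshot: TCP is at x 546, z 112. I'll back off slightly, settle, then lower.

```bash
python3 -m handwheel '[[1,0.003,0,-0.004,0,1.5,0.6],[1,0.003,0,-0.003,0,0,0],[1,0.003,0,0,0,0,0]]'; python3 -c "
from h import *
plan([538,-81,93],1,step=5)"
```

```text
clock: 2.6
tool_pos: [540.5, -83.7, 105.0]
orientation: [0.707, -0.034, 0.705, 0.033]
ft_force: [0.4, -0.2, -0.5]
grip_width: -0.1
clk 2.6 p [540.5 -83.7 105. ] F [ 0.39 -0.19 -0.55] w -0.1
[0.0048, 0.0012, -0.0009] [-0.1, 0.16, 0.06] left 13 0.2
[0.0048, 0.0012, -0.0009] [-0.0, 0.0, -0.0] left 8 0.0
[0.0024, 0.0006, -0.0004] [-0.0, 0.0, -0.0] left 3 0.0
[0.0, 0.0, 0.0] [-0.0, 0.0, -0.0] left 0 0.0
[0.0, 0.0, 0.0] [-0.0, 0.0, -0.0] left 0 0.0
```

```bash
python3 -m handwheel '[[1,0,0,0,0,0,0],[1,0,0,0,0,0,0]]'; python3 -c "
from h import *
plan([538,-81,93],1,step=5)"
```

```text
clock: 2.77
tool_pos: [539.1, -83.4, 103.5]
orientation: [0.706, -0.033, 0.706, 0.033]
ft_force: [0.7, -0.2, -0.9]
grip_width: -0.2
clk 2.7667 p [539.1 -83.4 103.5] F [ 0.73 -0.17 -0.9 ] w -0.2
[0.0048, 0.0012, -0.0004] [-0.11, 0.02, 0.0] left 11 0.1
[0.0048, 0.0012, -0.0004] [0.0, -0.0, -0.0] left 6 0.0
[0.0008, 0.0002, -0.0001] [0.0, -0.0, -0.0] left 1 0.0
[0.0, 0.0, 0.0] [0.0, -0.0, -0.0] left 0 0.0
[0.0, 0.0, 0.0] [0.0, -0.0, -0.0] left 0 0.0
```

```bash
python3 -m handwheel '[[1,0.004,0.001,0,0,0,0],[1,0.003,0.001,0,0,0,0],[1,0.002,0,0,0,0,0],[1,0,0,0,0,0,0],[1,0,0,0,0,0,0]]'; python3 -c "
from h import *
plan([545,-81,93],1,step=3)
p,d=read_camera('side');cv2.imwrite('pics/si2c.png',cv2.resize(p[120:290,180:400],None,fx=3.5,fy=3.5))
p,d=read_camera('scene');cv2.imwrite('pics/sc2c.png',cv2.resize(p[120:270,165:385],None,fx=3.5,fy=3.5))"
```

```text
clock: 3.18
tool_pos: [537.4, -80.7, 92.2]
orientation: [0.706, -0.033, 0.707, 0.034]
ft_force: [0.4, 0.3, -0.2]
grip_width: -0.0
clk 3.1833 p [537.4 -80.7  92.2] F [ 0.43  0.25 -0.17] w -0.0
[-0.0003, -0.0004, 0.003] [-0.1, -0.11, -0.06] left 8 0.2
[-0.0003, -0.0004, 0.003] [0.0, -0.0, 0.0] left 5 0.0
[-0.0002, -0.0002, 0.0017] [0.0, -0.0, 0.0] left 2 0.0
[0.0, 0.0, 0.0] [0.0, -0.0, 0.0] left 0 0.0
[0.0, 0.0, 0.0] [0.0, -0.0, 0.0] left 0 0.0
```

View pics/sc2c.png

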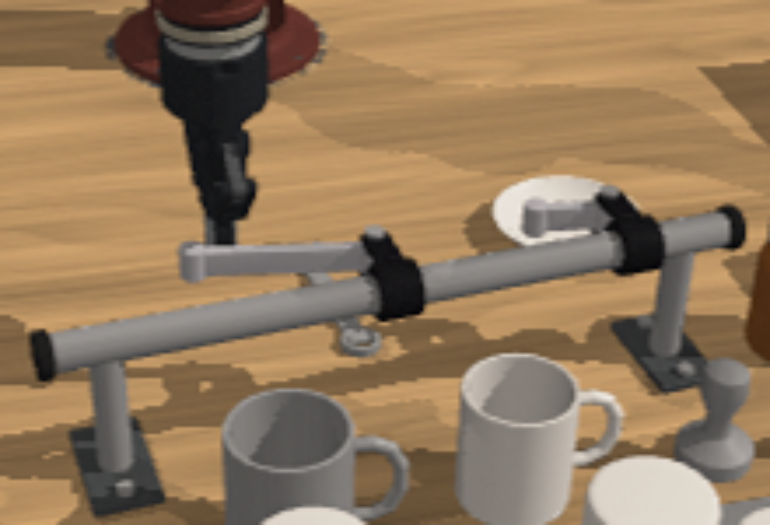

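View pics/si2c.png

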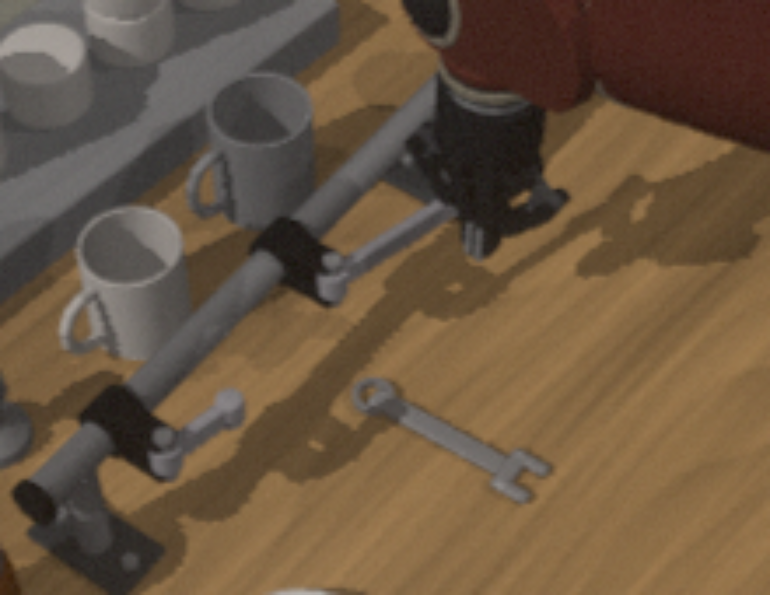

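The finger sits just outside the blade at scene crop (220,240), near the end at (192,260). The lever is still fully out. Starting the press.

```bash
python3 -m handwheel '[[1,0,0,0.003,0,0,0],[1,0,0,0.003,0,0,0],[1,0,0,0.003,0,0,0],[1,0,0,0.003,0,0,0]]';  python3 -m handwheel '[[1,0,0,0.003,0,0,0],[1,0,0,0.003,0,0,0],[1,0,0,0.003,0,0,0]]'
```

```text
clock: 3.62
tool_pos: [550.6, -79.7, 92.9]
orientation: [0.706, -0.033, 0.707, 0.033]
ft_force: [0.1, -0.5, 0.6]
grip_width: 0.3
clock: 3.87
tool_pos: [559.5, -79.6, 92.8]
orientation: [0.705, -0.034, 0.708, 0.033]
ft_force: [-3.6, -1.8, 2.2]
grip_width: 0.2
```

```bash
python3 -m handwheel '[[1,0,0,0.003,0,0,0],[1,0,0,0.003,0,0,0],[1,0,0,0.003,0,0,0]]';  python3 -m handwheel '[[1,0,0,0.003,0,0,0],[1,0,0,0.003,0,0,0]]'; python3 -m handwheel '[[1,0,0,0.002,0,0,0]]'; python3 -m handwheel '[[1,0,0,0.002,0,0,0]]'
```

```text
clock: 4.12
tool_pos: [567.7, -80.0, 92.4]
orientation: [0.703, -0.035, 0.71, 0.032]
ft_force: [-5.1, -3.6, 3.6]
grip_width: -0.2
clock: 4.28
tool_pos: [573.2, -80.4, 92.5]
orientation: [0.702, -0.035, 0.711, 0.031]
ft_force: [-6.1, -2.4, 3.2]
grip_width: -0.3
clock: 4.37
tool_pos: [574.9, -80.5, 92.5]
orientation: [0.701, -0.035, 0.712, 0.031]
ft_force: [-4.7, -1.5, 3.5]
grip_width: 0.3
clock: 4.45
tool_pos: [576.5, -80.5, 92.5]
orientation: [0.7, -0.035, 0.712, 0.031]
ft_force: [-4.8, -1.2, 3.3]
grip_width: 0.2
```

```bash
python3 -m handwheel '[[1,0,0,0.002,0,0,0],[1,0,0,0.002,0,0,0]]'; python3 -m handwheel '[[1,0,0,0.002,0,0,0]]'; python3 -m handwheel '[[1,0,0,0.002,0,0,0]]'; python3 -c "
from h import *
plan([584,-81,93],1,step=3,n=1)"
```

```text
clock: 4.62
tool_pos: [579.5, -80.4, 92.6]
orientation: [0.699, -0.035, 0.714, 0.031]
ft_force: [-5.7, -1.6, 4.2]
grip_width: -0.2
clock: 4.7
tool_pos: [580.9, -80.4, 92.7]
orientation: [0.698, -0.035, 0.715, 0.031]
ft_force: [-5.6, -1.1, 2.3]
grip_width: 0.1
clock: 4.78
tool_pos: [582.2, -80.3, 92.7]
orientation: [0.697, -0.035, 0.716, 0.031]
ft_force: [-7.1, -1.7, 4.7]
grip_width: 0.1
clk 4.7833 p [582.2 -80.3  92.7] F [-7.07 -1.67  4.74] w 0.1
[-0.0003, -0.0008, 0.0017] [-0.17, -1.57, 0.23] left 2 1.6
```

```bash
python3 -m handwheel '[[1,0,0,0.002,0,-0.4,0]]'; python3 -m handwheel '[[1,0,0,0.002,0,-0.4,0]]'; python3 -m handwheel '[[1,0,0,0.002,0,-0.4,0]]'; python3 -m handwheel '[[1,0,0,0.002,0,-0.4,0]]'
```

```text
clock: 4.87
tool_pos: [583.5, -80.2, 92.7]
orientation: [0.698, -0.035, 0.714, 0.031]
ft_force: [-6.8, -1.2, 3.7]
grip_width: -0.2
clock: 4.95
tool_pos: [584.4, -80.1, 92.5]
orientation: [0.699, -0.035, 0.713, 0.032]
ft_force: [-11.9, -0.9, 5.6]
grip_width: -0.0
clock: 5.03
tool_pos: [584.6, -80.1, 92.4]
orientation: [0.7, -0.035, 0.713, 0.032]
ft_force: [-13.8, -3.0, 8.4]
grip_width: 0.1
clock: 5.12
tool_pos: [584.6, -80.1, 92.5]
orientation: [0.7, -0.035, 0.713, 0.032]
ft_force: [-12.1, -1.4, 7.8]
grip_width: 0.2
```

Stop reached: x stalls at 584.5 and the force jumps to about 12 N. Holding for a second or more, with a look.

```bash
for i in 1; do :; done; python3 -m handwheel '[[1,0,0,0.0015,0,0,0],[1,0,0,0.0015,0,0,0],[1,0,0,0.0015,0,0,0],[1,0,0,0.0015,0,0,0],[1,0,0,0.0015,0,0,0]]'; python3 -m handwheel '[[1,0,0,0.0015,0,0,0],[1,0,0,0.0015,0,0,0],[1,0,0,0.0015,0,0,0],[1,0,0,0.0015,0,0,0],[1,0,0,0.0015,0,0,0]]'; python3 -m handwheel '[[1,0,0,0.0015,0,0,0],[1,0,0,0.0015,0,0,0],[1,0,0,0.0015,0,0,0],[1,0,0,0.0015,0,0,0]]';python3 -c "
from h import *
p,d=read_camera('side');a=cv2.resize(p[120:250,220:400],None,fx=3,fy=3)
p,d=read_camera('scene');b=cv2.resize(p[130:260,165:345],None,fx=3,fy=3)
cv2.imwrite('pics/a3.png',np.vstack([a,b])[:780]); cv2.imwrite('pics/a3s.png',cv2.resize(np.hstack([a,b]),None,fx=.74,fy=.74))
plan([584,-81,93],1,n=1)"
```

```text
clock: 5.53
tool_pos: [583.8, -80.2, 92.9]
orientation: [0.69, -0.035, 0.722, 0.033]
ft_force: [-9.7, -2.7, 6.5]
grip_width: -0.3
clock: 5.95
tool_pos: [583.1, -80.1, 93.3]
orientation: [0.681, -0.035, 0.731, 0.033]
ft_force: [-10.1, -1.5, 6.2]
grip_width: 0.1
clock: 6.28
tool_pos: [582.5, -80.2, 93.6]
orientation: [0.673, -0.034, 0.738, 0.034]
ft_force: [-10.2, -1.0, 6.4]
grip_width: -0.2
clk 6.3833 p [582.5 -80.2  93.5] F [-11.23  -1.78   6.5 ] w -0.1
[0.0004, -0.001, 0.0014] [-0.0, -5.31, -0.2] left 2 5.3
```

View pics/a3s.png

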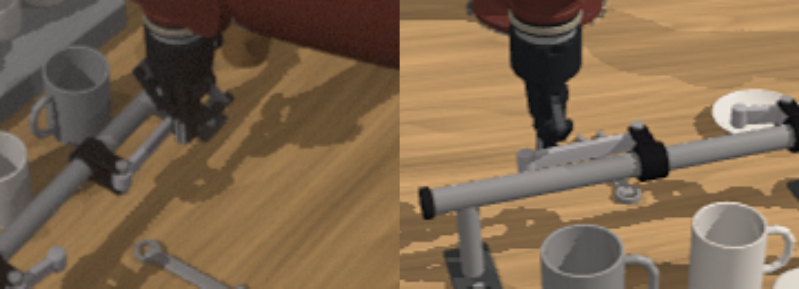

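Held about 1.4 s at 10–12 N; the blade lies parallel to the bar in the right panel (525,158)-(640,140). The tool has tilted about 5°, so I'll straighten it while releasing.

```bash
python3 -m handwheel '[[1,0,0,-0.004,0,-1,0],[1,0,0,-0.005,0,-1,0],[1,0,0,-0.006,0,-1,0],[1,0,0,-0.006,0,-1,0],[1,0,0,-0.006,0,-1,0]]'; python3 -m handwheel '[[1,0,0,-0.006,0,0,0],[1,0,0,-0.006,0,0,0],[1,0,0,-0.005,0,0,0],[1,0,0,-0.003,0,0,0],[1,0,0,0,0,0,0]]'; python3 -c "
from h import *
plan([540,-81,93],1,n=2,step=5)"
```

```text
clock: 6.8
tool_pos: [552.9, -79.2, 92.5]
orientation: [0.702, -0.03, 0.71, 0.039]
ft_force: [0.1, 0.7, -0.4]
grip_width: -0.0
clock: 7.22
tool_pos: [532.7, -80.5, 93.1]
orientation: [0.704, -0.029, 0.709, 0.039]
ft_force: [0.1, 0.3, 0.0]
grip_width: -0.1
clk 7.2167 p [532.7 -80.5  93.1] F [0.1  0.26 0.01] w -0.1
[0.0, -0.0008, 0.0049] [0.02, -0.4, -0.79] left 7 0.9
[0.0, -0.0004, 0.0023] [0.0, 0.0, 0.0] left 2 0.0
```

```bash
python3 -m handwheel '[[1,0,0,0,0,-0.4,-0.8],[1,0,0,0,0,0,0],[1,0,0,0,0,0,0],[1,0,0,0,0,0,0]]'; python3 -c "
from h import *
plan([540,-81,93],1,n=1,step=5)
p,d=read_camera('side');a=cv2.resize(p[120:250,220:400],None,fx=3,fy=3)
p,d=read_camera('scene');b=cv2.resize(p[130:260,165:345],None,fx=3,fy=3)
cv2.imwrite('pics/a4s.png',cv2.resize(np.hstack([a,b]),None,fx=.74,fy=.74))
cv2.imwrite('pics/sc4c.png',cv2.resize(p[160:270,165:385],None,fx=3.6,fy=3.6,interpolation=cv2.INTER_CUBIC))"
```

```text
clock: 7.55
tool_pos: [534.0, -80.8, 93.8]
orientation: [0.707, -0.035, 0.705, 0.033]
ft_force: [0.4, -0.2, 0.5]
grip_width: -0.6
clk 7.55 p [534.  -80.8  93.8] F [ 0.44 -0.23  0.54] w -0.6
[0.0007, -0.0007, 0.0049] [0.01, 0.15, 0.12] left 6 0.2
```

View pics/a4s.png

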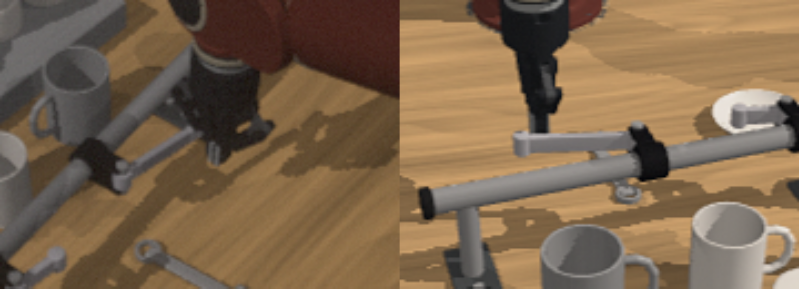

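View pics/sc4c.png

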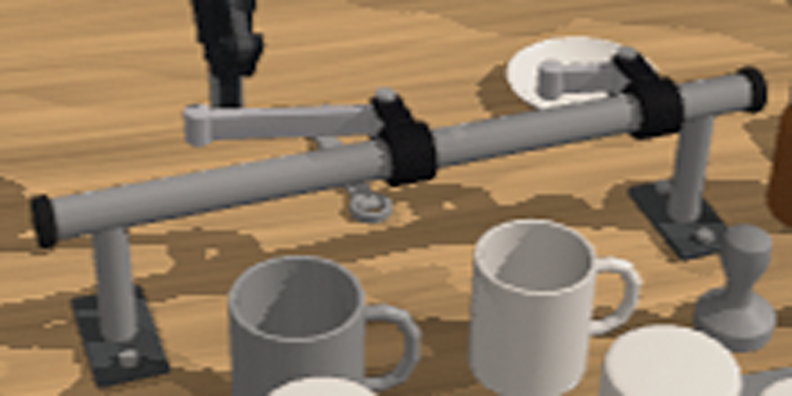

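The lever is all the way out again: its end is at crop (198,107), the same as at the start, and the finger is clear at 0 N. Second press.

```bash
python3 -m handwheel '[[1,0,0,0.003,0,0,0],[1,0,0,0.003,0,0,0],[1,0,0,0.003,0,0,0],[1,0,0,0.003,0,0,0],[1,0,0,0.003,0,0,0]]';  python3 -m handwheel '[[1,0,0,0.003,0,0,0],[1,0,0,0.003,0,-0.1,0],[1,0,0,0.003,0,-0.1,0],[1,0,0,0.003,0,-0.1,0],[1,0,0,0.003,0,-0.1,0]]'; python3 -m handwheel '[[1,0,0,0.003,0,-0.2,0],[1,0,0,0.003,0,-0.2,0],[1,0,0,0.003,0,-0.2,0]]'
```

```text
clock: 8.07
tool_pos: [550.3, -79.3, 93.7]
orientation: [0.707, -0.035, 0.705, 0.033]
ft_force: [0.8, -0.8, -0.6]
grip_width: -0.5
clock: 8.48
tool_pos: [564.4, -79.2, 93.0]
orientation: [0.707, -0.036, 0.706, 0.033]
ft_force: [-4.8, -2.5, 2.2]
grip_width: 0.4
clock: 8.73
tool_pos: [572.4, -79.7, 92.8]
orientation: [0.709, -0.036, 0.703, 0.032]
ft_force: [-4.6, -2.5, 2.5]
grip_width: 0.2
```

```bash
python3 -m handwheel '[[1,0,0,0.003,0,0,0],[1,0,0,0.003,0,0,0],[1,0,0,0.002,0,-0.1,0]]';  python3 -m handwheel '[[1,0,0,0.002,0,-0.2,0],[1,0,0,0.002,0,-0.3,0]]'; python3 -m handwheel '[[1,0,0,0.002,0,-0.3,0]]';  python3 -m handwheel '[[1,0,0,0.002,0,-0.3,0]]'
```

```text
clock: 8.98
tool_pos: [578.9, -79.9, 92.9]
orientation: [0.708, -0.036, 0.705, 0.031]
ft_force: [-6.9, -1.3, 3.2]
grip_width: -0.1
clock: 9.15
tool_pos: [581.7, -79.8, 92.8]
orientation: [0.709, -0.036, 0.704, 0.032]
ft_force: [-6.7, -1.9, 4.6]
grip_width: -0.3
clock: 9.23
tool_pos: [583.0, -79.7, 92.8]
orientation: [0.71, -0.036, 0.703, 0.032]
ft_force: [-6.2, -1.1, 4.1]
grip_width: -0.2
clock: 9.32
tool_pos: [584.1, -79.6, 92.8]
orientation: [0.711, -0.036, 0.702, 0.032]
ft_force: [-7.6, -1.9, 4.7]
grip_width: -0.1
```

```bash
python3 -m handwheel '[[1,0,0,0.002,0,-0.2,0]]';  python3 -m handwheel '[[1,0,0,0.002,0,-0.3,0]]'; python3 -m handwheel '[[1,0,0,0.002,0,-0.3,0]]';  python3 -m handwheel '[[1,0,0,0.002,0,-0.3,0]]'
```

```text
clock: 9.4
tool_pos: [585.0, -79.5, 92.7]
orientation: [0.711, -0.036, 0.702, 0.032]
ft_force: [-9.6, -2.4, 4.7]
grip_width: -0.3
clock: 9.48
tool_pos: [585.3, -79.5, 92.7]
orientation: [0.711, -0.036, 0.702, 0.032]
ft_force: [-13.6, -2.2, 7.0]
grip_width: -0.2
clock: 9.57
tool_pos: [585.2, -79.5, 92.7]
orientation: [0.71, -0.036, 0.702, 0.033]
ft_force: [-12.2, -2.5, 7.3]
grip_width: -0.0
clock: 9.65
tool_pos: [585.2, -79.5, 92.7]
orientation: [0.71, -0.036, 0.702, 0.033]
ft_force: [-11.8, -1.6, 7.6]
grip_width: -0.2
```

```bash
python3 -m handwheel '[[1,0,0,0.002,0,-0.3,0],[1,0,0,0.002,0,-0.3,0],[1,0,0,0.002,0,-0.3,0],[1,0,0,0.002,0,-0.3,0],[1,0,0,0.002,0,-0.3,0]]'; python3 -c "
from h import *
for i in range(5): p,d=read_camera('side'); o=get_obs(); print(o['clock'],o['tool_pos'].round(1),o['ft_force'].round(1))
a=cv2.resize(p[120:250,220:400],None,fx=3,fy=3)
p,d=read_camera('scene');b=cv2.resize(p[130:260,165:345],None,fx=3,fy=3)
cv2.imwrite('pics/a5s.png',cv2.resize(np.hstack([a,b]),None,fx=.74,fy=.74)); cv2.imwrite('pics/sc5.png',p)
cv2.imwrite('pics/sc5c.png',cv2.resize(p[160:270,165:385],None,fx=3.6,fy=3.6,interpolation=cv2.INTER_CUBIC))"
```

```text
clock: 10.07
tool_pos: [585.1, -79.5, 92.8]
orientation: [0.709, -0.035, 0.704, 0.034]
ft_force: [-11.4, -1.2, 7.2]
grip_width: 0.4
10.1167 [585.1 -79.5  92.7] [-12.   -2.1   7.1]
10.1667 [585.1 -79.5  92.7] [-11.8  -2.4   7.4]
10.2167 [585.1 -79.5  92.7] [-12.2  -2.4   6.8]
10.2667 [585.1 -79.5  92.8] [-11.6  -2.2   6.7]
10.3167 [585.1 -79.5  92.8] [-11.5  -2.    6.6]
```

View pics/a5s.png

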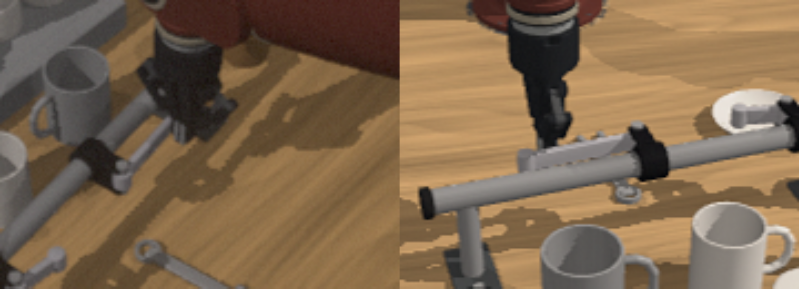

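View pics/sc5c.png

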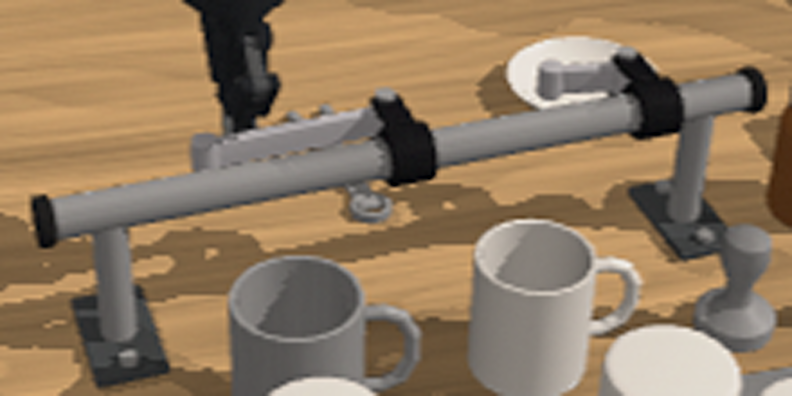

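The lever is at its stop (end at crop (206,140), blade parallel to the bar), with a steady ~12 N. The short lever, mugs, wrench and the rest look unchanged. Handing in.

```bash
python3 -c "
from workcell import *
print(close_job()); o=get_obs(); print(o['clock'],o['tool_pos'],o['ft_force'])"
```

```text
the job is handed in; nothing more can be done
None
the job is handed in; nothing more can be done
```

I pressed the long brake lever to its stop twice and handed the job in at about 10.3 s while still holding it there. I pushed only with the backs of the shut fingers, from the lever's outer side.

- **First press:** the tool stalled at x ≈ 584.5 mm with the force rising from about 7 to 12–14 N. I held it there for about 1.4 s at 10–12 N.
- **Release:** I backed the fingers fully clear, and the force read about 0 N. The scene picture showed the lever end at the same pixel as before the first press, so it had sprung all the way out.
- **Second press:** the tool stalled again, at x ≈ 585.1 mm. The last readings were steady at about 12 N against the push, and the picture showed the blade parallel to the bar. In the last pictures the short lever and the nearby objects looked unmoved.

Two things did not go cleanly. The tool tilted about 5° during the first hold; I straightened it on release and held the second press with the tilt corrected. On the approach the arm overshot to about x = 546 mm and rose roughly 19 mm, but the force reading stayed near zero and the lever was still fully out afterwards. The hand-in reported no verdict.

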